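# Shut the dropper bottle in its guard

## Robot

A 6-joint arm with a two-finger parallel gripper is mounted at the origin on a cart in front of the work surface, level with it; the furniture and walls round the work are solid. World frame = base frame: x ahead of the robot, y to its left, z up, the work surface at z = 0. Lengths are in m, angles in degrees, forces in N, time in s.
With the tool pointing down it reaches from about 0.325 to 0.775 m from the base axis. Payload 5.5 kg.
Tool frame: the origin (TCP) lies at the centre of the arm's flange, where the gripper is bolted on; the fingertips stand 182 mm ahead of it and the grasp point (between the pads) lies 163 mm ahead of it; z points along the fingers, y is the line along which they close (so a half turn about z gives the same grasp; the last joint's range is limited). The gripper opens to 88 mm and grips with 3 to 60 N. Pads are 20 mm wide; open, the fingers measure 115 mm over their backs; the gripper's body (75 mm by 178 mm) begins 61 mm behind the grasp point.
Start: joints at [-71.832, 5.22, 70.514, -0, 104.267, -3.249], TCP at [0.219, -0.559, 0.405] pointing down, gripper open.
Joint ranges: [-164.24, 164.24], [-49.07, 125.15], [9.68, 141.18], [-86.29, 266.29], [3.28, 154.24], [-151.56, 151.56]. Speed limits (degrees/s): [147.25, 147.25, 172.46, 180, 180, 180].

## Interface

Orientations are given as [roll, pitch, yaw] about the fixed x, y, z axes, in that order (R = Rz(yaw) Ry(pitch) Rx(roll)).
In Python, from station import r gives the robot as it stands. The module is installed in compiled form; this text tells all that it offers. Calls block until the motion is done:
- r.reach(position, orientation): joint-space move of the TCP to a pose.
- r.servo_line(position, rotation=None, speed=0.15): straight line of the TCP; rotation=None keeps the orientation; speed is the mean speed in m/s.
- r.move_joints(angles): joint-space move.
- r.let_go() and r.grab(squeeze=None): open the fingers fully, or close them until they stop; squeeze is the grip in N (None keeps the last).
- r.wait(seconds).
- r.inverse_kinematics(position, orientation): joint angles nearest the present ones, or None.
- r.sense(): the state.
- r.snapshot(name): name is "side" or "top" or "wrist"; returns a dict with "frame" (420x560x3 uint8, red, green, blue), "fx", "fy", "cx", "cy" (pixels), "R" (3x3) and "t" (3): a world point X has camera coordinates R X + t. Camera axes: x right, y down, z forward; pixel columns grow to the right and rows downward; lengths in m; the calibration is good to about 2 mm. A picture is of the moment at which its call begins. There is no depth.
A pose or a line that the arm cannot do raises r.IKError and nothing moves.
- r.hand_in(): hands the job in; it is judged then, once.
The state is a dict: "clock": time; "joints": joint angles; "joint_vel": joint speeds; "joint_torque": joint torques, N m; "tcp_pos": TCP position; "orientation": TCP orientation; "contact_force": force on the tool from outside, world axes, zero at the start; "torque": the same for the moment, N m; "opening": finger opening in m; "gripper_force": force on a finger pad.
Only numpy, scipy, OpenCV 4.12 (cv2) and the standard library are available. Lean on these libraries where they do the work, as an engineer would, in place of code of your own. Each camera call takes 0.05 s, during which the arm holds its last target. There are 200 camera calls.

## Task

Stand the dropper bottle upright inside the open-topped bottle guard, then push the guard's door shut until its sprung latch bolt has ridden over the strike and snapped out behind it. Close the thin door by steady gentle pressure, neither slamming it nor pressing hard on it once it is home, keep the bottle upright throughout, and leave the loupe, tape roll and slips where they are.

Things in the scene. Friction and masses are not known exactly. Their poses are not given: they have to be found in the camera images.
- dropper: Amber glass dropper bottle with black cap and rubber bulb, loose, about 70 g, 102 mm tall. Body 33 mm across up to z = 62, cap 24 mm across from z = 62 to 77, bulb 13 mm across above. Origin: centre of its underside, z up.
- guard: Bottle guard: white sheet-metal tray, fixed, open top, three 3 mm walls 72 mm high. Origin: on the desk under the middle of its floor, z up. Floor 4 mm thick; inside from own x -60 (open front, closed by the door) to +57 mm and y -71.5 to +71.5 mm. The bottle must stand wholly within.
- door_hinge (a point): Fixed point of the guard on the door's upright hinge axis, at desk level: guard's own (-75, -74.5, 0) mm. Its axes are the guard's.
- guard_door (a joint): Grey door, 170 mm wide, 6 to 66 mm above the desk. Angle in rad: 0 = along guard's own +y from the hinge, outer face 8 mm in front (own -x) of the axis; grows as the free edge swings out to -x (counter-clockwise from above). Stays where left. Bolt meets strike at 0.03 to 0.16; latched it rests between -0.07 and 0.07. Slammed if faster than 1.5 rad/s below 0.17 rad.
- door_push (a point): Where to push: on the plain outer face of the door, 125 mm from the hinge axis, 36 mm above the desk. Own -x points out of the face, y to the free edge, z up. Over 18 N bends the door. Riding over the strike takes 4 to 10 N here; then a rubber bumper gives 3 mm (2 N/mm) before a hard stop. A push of 11 to 14 N, reached slowly, is enough.
- latch_bolt (a joint): Sprung steel bolt, 16 mm high, at the door's free edge; 0 = fully out, 14 mm past the edge, growing (m) to 0.014 as it is pressed in against 2 to 4 N. Bevelled 45 degrees on the inner side, flat outside. Its 9 mm stud stands 9 mm out of the outer face, 8 mm from the free edge.
- door_edge (a point): Middle of the door's free edge at its outer face, 36 mm above the desk, axes as door_push. With the door shut the strike lies beside it: a steel lip with a rounded edge on a dark bracket at the guard's left front corner. The bracket, with its bumper, was set in or out by hand by up to 10.5 mm, unmeasured, so push by force and not to a position.
- bumper (a joint): Black rubber bumper, 9 mm across, on the front of the strike bracket, 6 mm in from the free edge of the shut door and 56 mm above the desk. Value in m: 0 = free, grows to 0.0032 as the door presses it in; a latched door, let go, keeps it 0.0008 to 0.0025 in, a door that is not latched leaves it at 0.
- loupe: Bystander: black eye loupe, 41 mm across, 30 mm high, standing left of the guard. Origin: centre of its underside.
- tape_roll: Bystander: white paper tape roll lying flat, 109 mm across, 48 mm high, at the front between guard and bottle. Origin: centre of its underside.
- label_slips: Bystander: banded stack of paper slips, 51x73x16 mm, lying on the table beyond the bottle. Origin: centre of its underside.
Not all that is in view belongs to the job. There is more than one size of the dropper; the job needs the smaller. Of the things that look like the guard, the larger one is meant.

How it is judged (in metres and radians):
On the way, in this order (a step that is already met when the one before it is completed fails the run):
1. the dropper bottle stands upright and released inside the bottle guard (x of dropper in the frame of guard between -0.05 and 0.05 m and y of dropper in the frame of guard between -0.06 and 0.06 m and z of dropper in the frame of guard below 0.01 m and angle between dropper's own z axis and vertical below 0.1 rad and linear speed of dropper below 0.03 m/s and contact force between the fingers and dropper below 0.5 N), for 0.3 s.
2. the door is shut with its bolt snapped out behind the strike (value of joint bumper above 0.0004 m and value of joint guard_door below 0.09 rad and value of joint latch_bolt below 0.0015 m), for 0.2 s.
At the end, for the whole second after the job is handed in: Bottle upright (0.1 rad), still, released, on the guard's floor inside its walls (within 50 mm of the middle in depth, 60 mm in width, at most 10 mm up); door at rest below 0.09 rad, bolt out again (under 1.5 mm in) behind the strike, so that the door keeps the bumper pressed (over 0.4 mm) (all of step 1 and all of step 2 and velocity of joint guard_door between -0.05 and 0.05 rad/s); the robot touches nothing.
It fails at once if the door is pressed with more than 18 N (contact force between any of the fingers, the arm and guard_door above 18 N).
It fails at once if the door is slammed (closing faster than 1.5 rad/s below 0.17 rad) (value of joint guard_door between -0.08 and 0.17 rad and velocity of joint guard_door below -1.5 rad/s).
It fails at once if the bottle is tipped by more than 0.6 rad (angle between dropper's own z axis and vertical above 0.6 rad).
It fails at once if a bystander is moved by more than 20 mm (distance of any of loupe, tape_roll, label_slips from where it was at the start of the episode above 0.02 m).
It also fails if it takes over 67 s, if anything falls off the work surface, if the arm or the gripper's body presses on something with over 40 N, if the wrist force passes 120 N, or if a joint passes its speed limit or range.

## Working session

There is one attempt and no reset: what is moved stays moved. The work goes in short steps, each a Python script; the robot and the scene stay as the last script left them, time stands still between calls to the robot, and variables do not carry over. Pictures are saved under pics/ and viewed, at most 10 in all, crops included, and the job is handed in when it is done.

```bash
mkdir -p pics; cat > h.py <<'E'
import numpy as np, cv2, pickle
from station import r
def snap(cam,name):
    s=r.snapshot(cam); pickle.dump(s,open(f'pics/{name}.pkl','wb'))
    cv2.imwrite(f'pics/{name}.png',s['frame'][:,:,::-1]); return s
def ray(name,u,v,z):
    s=pickle.load(open(f'pics/{name}.pkl','rb'));R=np.array(s['R']);t=np.array(s['t'])
    d=R.T@np.array([(u-s['cx'])/s['fx'],(v-s['cy'])/s['fy'],1]);c=-R.T@t
    return c+d*(z-c[2])/d[2]
def proj(name,X):
    s=pickle.load(open(f'pics/{name}.pkl','rb'));p=np.array(s['R'])@np.array(X)+np.array(s['t'])
    return p[0]/p[2]*s['fx']+s['cx'],p[1]/p[2]*s['fy']+s['cy']
E
python3 - <<'E'
from h import *
a=snap('top','top0');b=snap('side','side0')
for n,s in (('top',a),('side',b)):
    print(n,-np.array(s['R']).T@np.array(s['t']),s['fx'])
    cv2.imwrite(f'pics/{n}0b.png',cv2.resize(s['frame'][:,:,::-1],(800,600),interpolation=cv2.INTER_CUBIC))
E
```

```text
top [ 0.45758977 -0.16854299  1.09746574] 385.61698154722865
side [0.52588124 0.86950547 0.80953994] 501.0440232358206
```

View pics/top0b.png

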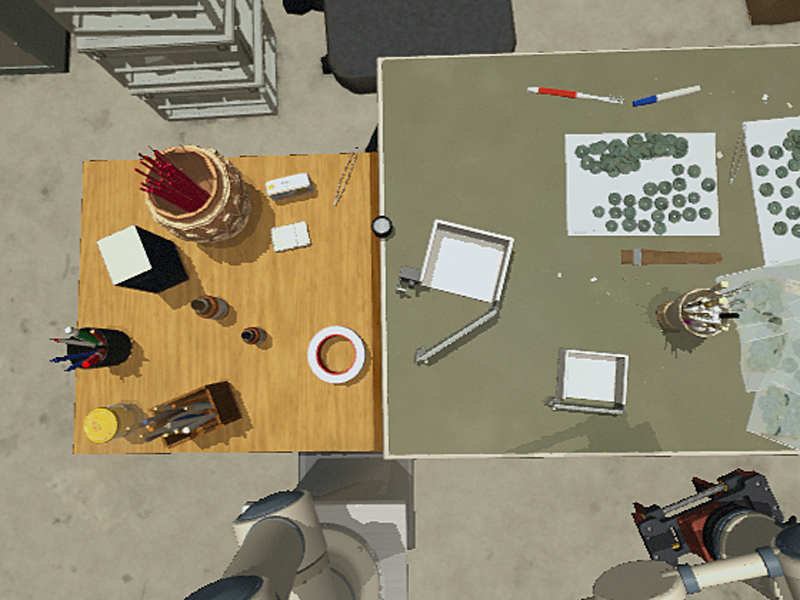

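View pics/side0b.png

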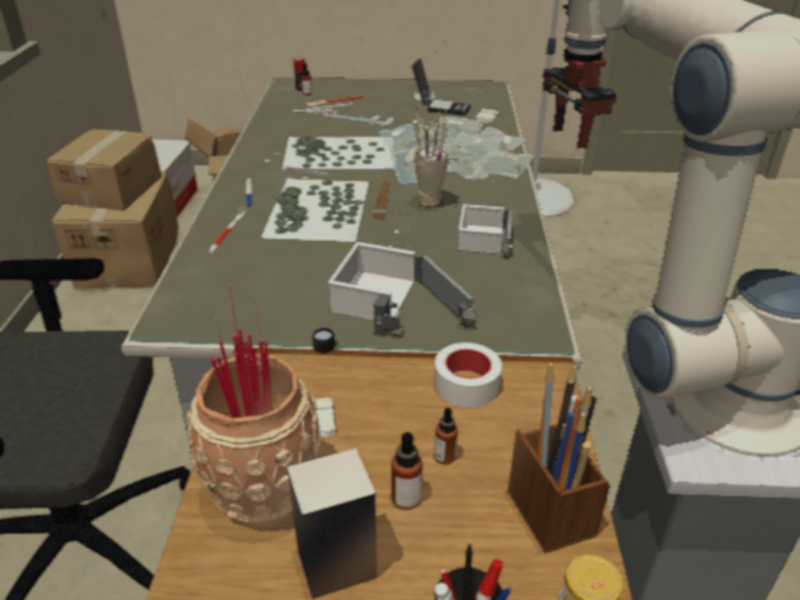

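Top view: the small bottle is near (253,337), the guard near (467,262), and its open door runs from (498,305) to (420,360). I'll enlarge these.

```bash
python3 - <<'E'
from h import *
t=cv2.imread('pics/top0.png');s=cv2.imread('pics/side0.png')
# top guard crop u 265..365, v 145..265 x5 ; 
g=cv2.resize(t[145:265,270:370],None,fx=5,fy=5,interpolation=cv2.INTER_CUBIC)
b=cv2.resize(t[215:255,150:200],None,fx=6,fy=6,interpolation=cv2.INTER_CUBIC)
c=cv2.resize(s[280:330,290:330],None,fx=6,fy=6,interpolation=cv2.INTER_CUBIC)
o=np.zeros((600,800,3),np.uint8);o[:600,:500]=g;o[:240,500:800]=b;o[260:560,500:740]=c
cv2.imwrite('pics/c1.png',o)
E
```

```text
(no output)
```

View pics/c1.png

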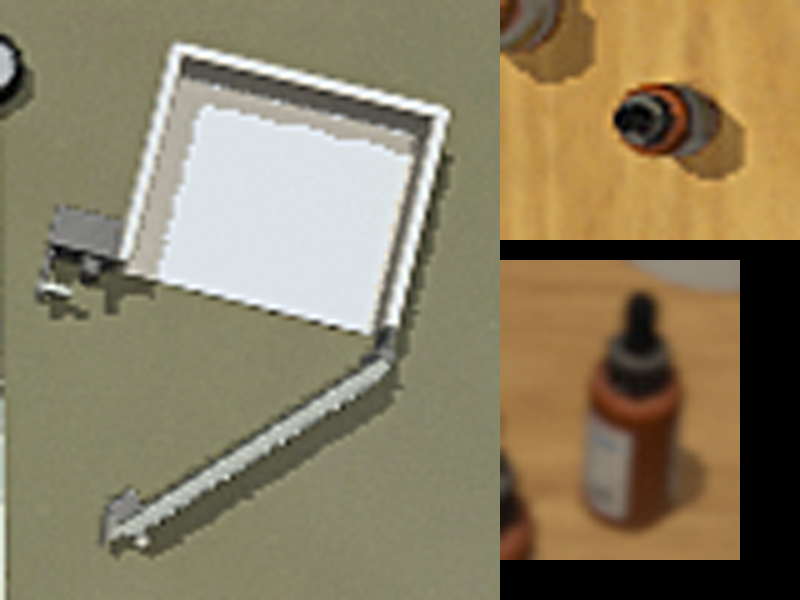

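Crop: wall-top outer corners at (175,45), (448,112), (120,265) and (388,330). The door edge is at (110,540), the bulb top at (630,118) in the top crop and (640,295) in the side crop.

```bash
python3 - <<'E'
from h import *
G=[(175,45,60,74.5),(448,112,60,-74.5),(120,265,-60,74.5),(388,330,-60,-74.5)]
P=np.array([ray('top0',270+a/5-.4,145+b/5-.4,.072)[:2] for a,b,_,_ in G]);O=np.array([g[2:] for g in G])/1000
print(P)
c=P.mean(0);H=(O).T@(P-c);yaw=np.arctan2(H[0,1]-H[1,0],H[0,0]+H[1,1]);R=np.array([[np.cos(yaw),-np.sin(yaw)],[np.sin(yaw),np.cos(yaw)]])
print('guard',c,np.degrees(yaw),'res mm',(P-c-O@R.T)*1000)
h=c+R@[-.075,-.0745];print('hinge',h)
f=ray('top0',270+113/5-.4,145+535/5-.4,.066)[:2];print('free',f,np.linalg.norm(f-h))
d=R.T@(f-h);print('angle',np.arctan2(-d[0],d[1]))
bt=ray('top0',150+130/6-.4,215+118/6-.4,.1);print('bottle top',bt)
bs=ray('side0',290+140/6-.4,280+36/6-.4,.1);print('bottle side',bs)
print('base proj', proj('side0',[*((bt+bs)/2)[:2],0]),'seen approx',290+125/6,280+255/6)
for nm,u,v,z in (('tape',337/800*560,355*.7,.048),('loupe',382*.7,227*.7,.03),('bigbot',203*.7,304*.7,.13)): print(nm,ray('top0',u,v,z))
print(r.sense())
E
```

```text
[[ 0.68918221 -0.22629319]
 [ 0.6492496  -0.37117635]
 [ 0.5704052  -0.19408678]
 [ 0.53289335 -0.3352369 ]]
guard [ 0.61043259 -0.2816983 ] -15.554409390901982 res mm [[ 0.96962536 -0.27721468]
 [ 0.99185492 -1.61731269]
 [-2.20223704 -0.24920535]
 [ 0.24075676  2.14373272]]
hinge [ 0.51820195 -0.33335833]
free [ 0.42705367 -0.18741759] 0.17206600157867197
angle 0.8297561901538688
bottle top [0.47772874 0.12662    0.1       ]
bottle side [0.47835767 0.1317786  0.1       ]
base proj (np.float64(310.79634629326387), np.float64(318.71771359082163)) seen approx 310.8333333333333 322.5
tape [ 0.43724246 -0.03530463  0.048     ]
loupe [ 0.68600536 -0.12389217  0.03      ]
bigbot [0.53286242 0.19303888 0.13      ]
{'clock': 0.1, 'joints': array([-7.18318753e+01,  5.25864614e+00,  7.05715461e+01, -4.71517805e-04,
        1.04264186e+02, -3.24909919e+00]), 'joint_vel': array([ 0.00347824, -0.1245748 , -0.13577726,  0.09820708, -0.02933601,
        0.18309876]), 'joint_torque': array([ 2.61846333e-03, -4.47857201e+01, -4.07569170e+01,  7.00118230e-02,
        2.84779072e-02, -1.10302299e-04]), 'tcp_pos': array([ 0.2191075 , -0.55863314,  0.40365507]), 'orientation': array([-1.79905748e+02, -4.89263193e-03,  2.14171041e+01]), 'contact_force': array([-0.09821268,  0.53846796, -0.59694575]), 'torque': array([ 0.02727659,  0.0289295 , -0.03670909]), 'gripper_force': 0.0, 'opening': 0.08770781737747683}
```

Guard at (0.610,-0.282), yaw -15.6°, door at about 0.83 rad, bottle at about (0.478,0.129). The two bottle measurements differ by 5 mm, so I'll go above it and check with the wrist camera.

```bash
python3 - <<'E'
from h import *
r.reach([.478,.129,.163+.20],[180,0,49])
s=snap('wrist','w1');print(r.sense()['clock'],r.sense()['tcp_pos'])
for z in (0,.1):print(z,proj('w1',[.478,.129,z]))
cv2.imwrite('pics/w1b.png',cv2.resize(s['frame'][:,:,::-1],(800,600),interpolation=cv2.INTER_CUBIC))
E
```

```text
2.75 [0.47824172 0.12837489 0.36302163]
0 (np.float64(281.91239751859837), np.float64(192.9381494374502))
0.1 (np.float64(281.5414055465944), np.float64(219.44959399213602))
```

View pics/w1b.png

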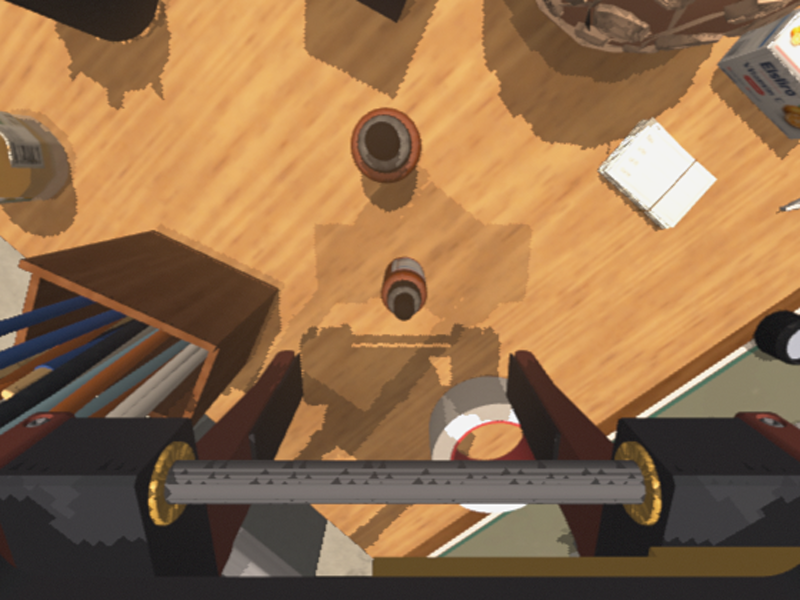

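The bulb top is at (404,305) in the enlarged view and the pencil-box near corner at (280,290). I'll refine the bottle position and check clearance.

```bash
python3 - <<'E'
from h import *
k=.7
print('bulb',ray('w1',404*k,305*k,.102))
print('body shoulder ctr',ray('w1',404*k,286*k,.06))
print('base far',ray('w1',404*k,262*k,.0))
print('box corner',ray('w1',280*k,290*k,.09),ray('w1',218*k,345*k,.09))
print('tape',ray('w1',487*k,440*k,.048))
E
```

```text
bulb [0.48286051 0.13288263 0.102     ]
body shoulder ctr [0.48335469 0.13347294 0.06      ]
base far [0.48648955 0.13709911 0.        ]
box corner [0.42799374 0.18890152 0.09      ] [0.3701817  0.18962562 0.09      ]
tape [ 0.44646967 -0.01295307  0.048     ]
```

```bash
python3 - <<'E'
from h import *
k=.7
print('wrist base corner',ray('w1',280*k,290*k,0))
for h in (.08,.1,.12,.14): print(h,ray('w1',217*k,345*k,h)[:2], ray('top0',232*k,382*k,h)[:2],ray('top0',243*k,405*k,h)[:2])
for z in (.1,.12,.14,.16): print('big',z,ray('w1',385*k,140*k,z)[:2],ray('top0',198*k,304*k,z)[:2])
E
```

```text
wrist base corner [0.39083422 0.18836574 0.        ]
0.08 [0.36326951 0.19004343] [0.39142091 0.1554315 ] [0.34932385 0.13460837]
0.1 [0.37610375 0.19007176] [0.39272157 0.14906323] [0.351452   0.12864942]
0.12 [0.38893798 0.19010008] [0.39402223 0.14269497] [0.35358015 0.12269047]
0.14 [0.40177222 0.1901284 ] [0.39532289 0.13632671] [0.3557083  0.11673152]
big 0.1 [0.53667988 0.21030652] [0.53537099 0.21353965]
big 0.12 [0.53639556 0.20868173] [0.53381141 0.20587858]
big 0.14 [0.53611123 0.20705694] [0.53225183 0.19821751]
big 0.16 [0.5358269  0.20543214] [0.53069226 0.19055645]
```

The box corner conflicts with yaw 49, so I'll use yaw 18, which clears both the big bottle and the box.

```bash
python3 - <<'E'
from h import *
B=[.482,.132]
r.reach([*B,.163+.20],[180,0,18])
r.servo_line([*B,.163+.05],speed=.12)
print(r.sense()['contact_force'])
r.grab(15); s=r.sense();print(s['opening'],s['gripper_force'],s['contact_force'])
r.servo_line([*B,.163+.22],speed=.15)
s=r.sense();print(s['clock'],s['opening'],s['gripper_force'],s['contact_force'])
c=np.array([.6104,-.2817])
r.reach([*c,.163+.22],[180,0,-15.6])
s=snap('wrist','w2');t=snap('top','t2');print(r.sense()['clock'])
o=np.zeros((420,760,3),np.uint8);o[:,:560]=s['frame'][:,:,::-1];o[:240,560:]=cv2.resize(t['frame'][145:265,270:370,::-1],None,fx=2,fy=2)
cv2.imwrite('pics/w2b.png',o)
E
```

```text
[-0.34779365  0.09829364  0.28098548]
0.03159213657242045 14.985431879031239 [0.3338985  0.30191869 0.64057238]
6.9167 0.03168315854956327 14.984090941070463 [-0.25751699 -0.28347565 -2.13155835]
8.6083
```

View pics/w2b.png

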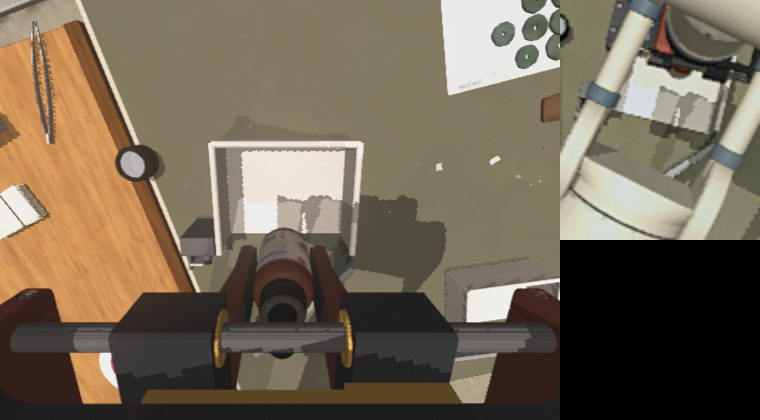

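The bottle is held upright. The guard's back wall-top corners show at (211,143) and (362,143). I'll check those against the guard pose, then place.

```bash
python3 - <<'E'
from h import *
a=ray('w2',210,142,.072);b=ray('w2',362,142,.072);c=np.array([.6104,-.2817])
y=np.radians(-15.6);R=np.array([[np.cos(y),-np.sin(y)],[np.sin(y),np.cos(y)]])
for p in(a,b):print(p, R.T@(p[:2]-c))
r.servo_line([*c,.163+.07],speed=.15)
for z in np.arange(.062,.0515,-.001):
    r.servo_line([*c,.163+z],speed=.05)
    f=r.sense()['contact_force'][2]
    if f>1.0: break
print('z',z,f)
r.let_go(); r.wait(.3)
r.servo_line([*c,.163+.2],speed=.15)
s=r.sense();print(s['clock'],s['contact_force'])
r.reach([.45,-.0,.45],[180,0,-15.6])
t=snap('top','t3');u=snap('side','s3');print(r.sense()['clock'])
o=np.zeros((480,800,3),np.uint8);o[:480,:400]=cv2.resize(t['frame'][145:265,270:370,::-1],None,fx=4,fy=4)
o[:480,400:]=cv2.resize(u['frame'][150:270,220:320,::-1],None,fx=4,fy=4)
cv2.imwrite('pics/w3b.png',o)
E
```

```text
[ 0.69132741 -0.22834573  0.072     ] [0.06359823 0.07315182]
[ 0.6516824  -0.37098954  0.072     ] [ 0.06377339 -0.07489869]
z 0.05299999999999999 4.8523227450034465
14.725 [-0.15558246 -0.12499765 -0.04263931]
16.0917
```

View pics/w3b.png

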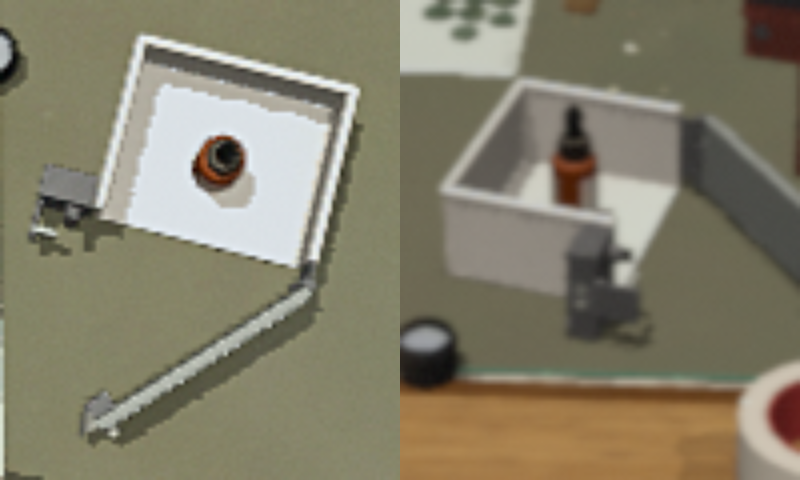

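The bottle stands upright in the guard near its centre, released. Next I'll push the door with closed fingers along its arc, coarse at first.

```bash
cat >> h.py <<'E'
C=np.array([.6115,-.282]);Y0=np.radians(-15.6)
def rot(a): return np.array([[np.cos(a),-np.sin(a)],[np.sin(a),np.cos(a)]])
HINGE=C+rot(Y0)@[-.075,-.0745]
def pose(th,off=-.018,z=.208):
    return [*(HINGE+rot(Y0+th)@[off,.125]),z],[180,0,np.degrees(Y0+th)]
def push(th,f0=0):  # force pressed on door, N
    n=rot(Y0+th)@[1,0]; return -(np.array(r.sense()['contact_force'])[:2]@n)-f0
E
python3 - <<'E'
from h import *
r.grab(20)
r.reach(*pose(.83,-.05,.36))
p,o=pose(.83,-.05);r.servo_line(p,o,speed=.15)
f0=push(.83);print('clock',r.sense()['clock'],'f0',f0)
p,o=pose(.83);r.servo_line(p,o,speed=.06);print(push(.83,f0))
th=.83
while th>.26:
    th-=.04;p,o=pose(th);r.servo_line(p,o,speed=.05);f=push(th,f0);print(round(th,3),round(f,2),end='; ')
    if f>9:break
print(r.sense()['clock'])
t=snap('top','t4')
cv2.imwrite('pics/w4b.png',cv2.resize(t['frame'][140:280,255:395,::-1],None,fx=4,fy=4))
E
```

```text
clock 19.85 f0 0.34540527777471847
-0.43179346940025337
0.79 -0.34; 0.75 0.5; 0.71 0.72; 0.67 -0.86; 0.63 -0.81; 0.59 -0.2; 0.55 0.31; 0.51 -0.05; 0.47 0.76; 0.43 -0.83; 0.39 -0.44; 0.35 -0.33; 0.31 0.16; 0.27 -0.15; 0.23 -0.14; 24.2833
```

View pics/w4b.png

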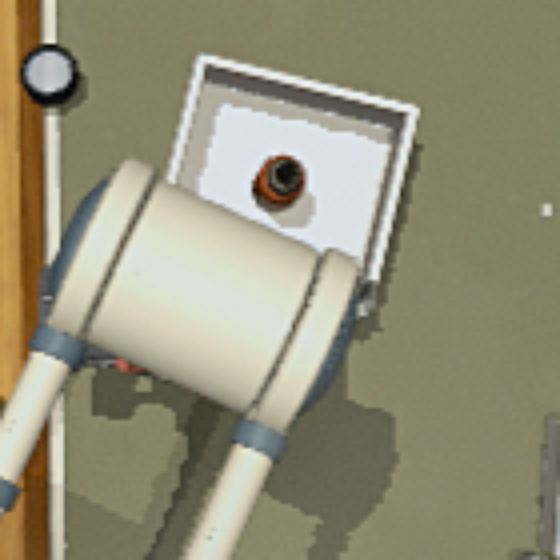

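The arm hides the door, but the free end has left its old place and the bottle still stands. Now the fine push, stopping on force.

```bash
python3 - <<'E'
from h import *
f0=np.mean([push(.23) for _ in range(3)])*0+.0
th=.23;log=[];
while th>-.13 and r.sense()['clock']<56:
    th-= .01 if th>.17 else (.005 if not log or log[-1][1]<2.5 else .003)
    p,o=pose(th);r.servo_line(p,o,speed=.03);f=push(th,f0);log.append((round(th,4),round(f,1)))
    if f>11:
        r.wait(.1);f2=push(th,f0);log.append((th,round(f2,1)))
        if f2>11:break
print(log);print(r.sense()['clock'])
E
```

```text
[(0.22, np.float64(0.5)), (0.21, np.float64(0.7)), (0.2, np.float64(-0.2)), (0.19, np.float64(0.1)), (0.18, np.float64(-0.7)), (0.17, np.float64(-0.0)), (0.165, np.float64(-0.7)), (0.16, np.float64(0.5)), (0.155, np.float64(-0.5)), (0.15, np.float64(-0.8)), (0.145, np.float64(-0.0)), (0.14, np.float64(-0.2)), (0.135, np.float64(-0.4)), (0.13, np.float64(0.3)), (0.125, np.float64(0.0)), (0.12, np.float64(0.2)), (0.115, np.float64(-0.4)), (0.11, np.float64(-0.4)), (0.105, np.float64(0.1)), (0.1, np.float64(1.0)), (0.095, np.float64(3.1)), (0.092, np.float64(2.9)), (0.089, np.float64(3.0)), (0.086, np.float64(3.6)), (0.083, np.float64(4.1)), (0.08, np.float64(3.7)), (0.077, np.float64(4.5)), (0.074, np.float64(5.5)), (0.071, np.float64(5.4)), (0.068, np.float64(4.2)), (0.065, np.float64(4.6)), (0.062, np.float64(4.6)), (0.059, np.float64(5.5)), (0.056, np.float64(4.9)), (0.053, np.float64(4.7)), (0.05, np.float64(5.4)), (0.047, np.float64(5.2)), (0.044, np.float64(5.7)), (0.041, np.float64(5.0)), (0.038, np.float64(5.1)), (0.035, np.float64(5.1)), (0.032, np.float64(2.8)), (0.029, np.float64(1.3)), (0.024, np.float64(0.2)), (0.019, np.float64(1.4)), (0.014, np.float64(-0.1)), (0.009, np.float64(0.3)), (0.004, np.float64(3.0)), (0.001, np.float64(4.9)), (-0.002, np.float64(5.0)), (-0.005, np.float64(5.8)), (-0.008, np.float64(5.9)), (-0.011, np.float64(8.0)), (-0.014, np.float64(9.8)), (-0.017, np.float64(11.0)), (-0.02, np.float64(12.7)), (-0.020000000000000167, np.float64(12.8))]
38.4333
```

The force shows the ride-over at about 5 N, the drop after the strike, then the bumper and the stop at 12.8 N. I'll back off and look.

```bash
python3 - <<'E'
from h import *
p,o=pose(-.02,-.024);r.servo_line(p,o,speed=.02)
p,o=pose(-.02,-.07);r.servo_line(p,o,speed=.1)
p,o=pose(-.02,-.07,.38);r.servo_line(p,o,speed=.2)
r.reach([.45,.05,.42],[180,0,0])
t=snap('top','t5');u=snap('side','s5');print(r.sense()['clock'],r.sense()['contact_force'])
o=np.zeros((480,800,3),np.uint8);o[:480,:400]=cv2.resize(t['frame'][145:265,270:370,::-1],None,fx=4,fy=4)
o[:480,400:]=cv2.resize(u['frame'][150:270,220:320,::-1],None,fx=4,fy=4)
cv2.imwrite('pics/w5b.png',o)
E
```

```text
41.5833 [-0.34480932 -0.25436542  0.8455824 ]
```

View pics/w5b.png

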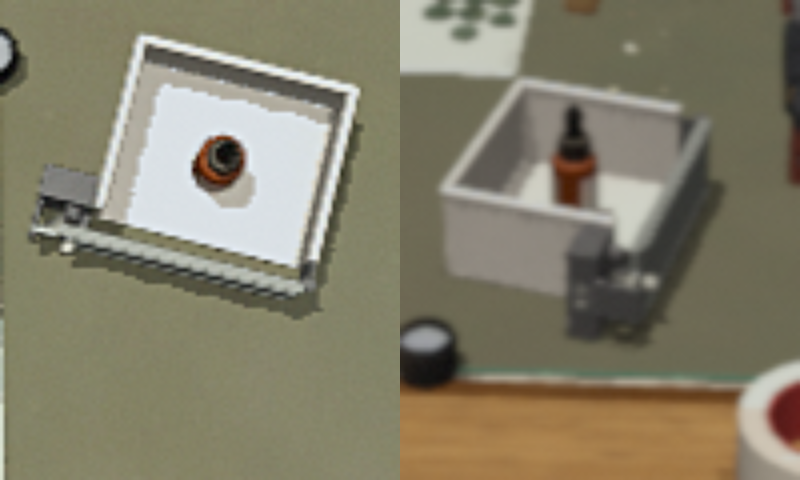

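The door is shut, with its free edge at (75,235) behind the strike and against the bumper. The bottle is upright and the bystanders in view haven't moved.

```bash
python3 -c "
from h import *
print(r.hand_in())"
```

```text
the job is handed in; nothing more can be done
None
```

I handed the job in at about 42 s: the dropper bottle stands upright in the guard and the door is shut, pushed to 12.8 N. The push force rose over the strike, dropped, then rose on the bumper, as it should when the bolt snaps out; no verdict came back.

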